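Seat the ball vise in its bench ring

TASK

The jeweller's ball vise is lying in its wooden cradle. Lift it out and set its ball gently down in the black rubber ring while it is still clearly leaning over, and let go; then take hold of its head again another way and bring it upright, so that the ball sits centred in the ring with the brass jaws level on top. Do not drop it on the bench or bang it into the ring, and leave the other things on the bench where they are.

Things in the scene. Friction and masses are not known exactly. Their poses are not given: they have to be found in the camera images.
- vise_ball (a point): Centre of the vise's 84 mm aluminium ball. The vise is loose, about 0.42 kg, 122 mm from ball bottom to jaw top: ball, dark collar, square brass head. z points from ball to head (up when upright), y across the head's flat gripping sides, x across the jaw slot. Centre of mass about 16 mm from here along z. Starts lying in the cradle, z 80 degrees from upright, over the rest, x downward.
- vise_head (a point): Middle of the brass head, where it is gripped: on the vise's z axis 58 mm from the ball's centre, axes as vise_ball. The head is 44 mm wide along y (the flat sides to grip), 50 mm along x, and runs from 34 to 80 mm from the ball's centre; a slot 8 mm wide along y parts the two jaws in its top 20 mm.
- ring_seat (a point): Where the ball's centre lies when seated: on the ring's vertical axis, 59 mm above the bench. Fixed black rubber ring, 104 mm outside, 60 mm inside, top 30 mm above the bench, on a dark steel disc 132 mm wide. The ball rests on its inner top edge, clear of the disc; friction holds the vise at whatever lean (to 45 degrees) it is let go.
- cradle: Fixed light wooden cradle: board 176 x 86 x 8 mm, a low ring holding the ball, a cork-topped rest 28 mm wide under the head (fingers fit either side) and an end wall 70 mm wide, top 60 mm above the bench, 113 mm along x. Origin at the board's underside below the ball's centre (55 mm up); x points from ball to rest and wall, z up.
- tape: Bystander: roll of blue tape, loose, lying flat, 90 mm diameter, 24 mm high; origin at the centre of its underside.
- hammer: Bystander: loose hammer lying on the bench near the back; origin about the middle of its underside, x along its length.
- driver: Bystander: loose dark-handled screwdriver lying on the bench nearest the robot; origin about the middle of its underside, x along its length.
- tub: Bystander: loose white plastic cup, 90 mm wide, 75 mm high; origin at the centre of its underside.
- can: Bystander: loose plain aluminium can, 62 mm wide, 120 mm high; origin at the centre of its underside.
- block: Bystander: loose steel bench block, 90 x 90 x 28 mm; origin at the centre of its underside.
- jar: Bystander: loose glass jar, 72 mm wide, 90 mm high; origin at the centre of its underside.

How it is judged:
On the way, in this order (a step that is already met when the one before it is completed fails the run):
1. the vise is lifted clear of its cradle (contact force between vise and cradle below 0.01 N and height (world z) of vise_ball above 0.08 m), for 0.1 s.
2. its ball rests in the ring with the vise leaning more than 15 degrees, and the robot has let go of it (distance between vise_ball and ring_seat below 0.006 m and angle between vise_ball's own z axis and vertical above 0.26 rad and contact force between vise and the arm below 0.01 N and contact force between vise and the fingers below 0.01 N and linear speed of vise below 0.02 m/s), for 0.2 s.
At the end, for the whole second after the job is handed in: The vise's ball is seated in the ring, its centre within 5 mm of ring_seat, the vise upright within 0.1 rad (6 degrees) with its head on top, at rest and released (distance between vise_ball and ring_seat below 0.005 m and angle between vise_ball's own z axis and vertical below 0.1 rad and linear speed of vise below 0.02 m/s and angular speed of vise below 0.1 rad/s); the robot touches nothing.
It fails at once if the vise is dropped on the bench (ball centre lower than 48 mm) (height (world z) of vise_ball below 0.048 m).
It fails at once if the vise is banged into the ring (more than 60 N) (contact force between vise and ring above 60 N).
It fails at once if a bystander is moved more than 30 mm (distance of any of tape, hammer, driver, tub, can, block, jar from where it was at the start of the episode above 0.03 m).
It also fails if it takes over 58 s, if anything falls off the work surface, if the arm or the gripper's body presses on something with over 40 N, if the wrist force passes 120 N, or if a joint passes its speed limit or range.

ROBOT

A 7-joint arm with a two-finger parallel gripper is mounted at the origin on the work surface. World frame = base frame: x ahead of the robot, y to its left, z up, the work surface at z = 0. Lengths are in m, angles in rad, forces in N, time in s.
With the tool pointing down it reaches from about 0.425 to 0.925 m from the base axis. Payload 6.8 kg.
Tool frame: the origin (TCP) lies between the finger pads; the fingertips stand 17 mm ahead of it and the grasp point (between the pads) lies 2 mm behind it; z points along the fingers, x is the direction in which the jaws open and shut, and the axes are right-handed (so a half turn about z gives the same grasp; the last joint's range is limited). The gripper opens to 85 mm and grips with 20 to 120 N. Pads are 22 mm wide; open, the fingers measure 114 mm over their backs; the gripper's body (76 mm by 85 mm) begins 54 mm behind the grasp point. The pads swing forward as they close: fully open they stand 13 mm farther back than shut.
Start: joints at [-0.108, 0.477, 0.022, 1.555, -0.011, 1.109, -0.083], TCP at [0.675, 0, 0.248] pointing down, gripper open.
Joint ranges: [-2.96, 2.96], [-0.34, 2.1], [-1.41, 1.46], [0.24, 2.44], [-1.37, 4.51], [0.17, 1.92], [-2.96, 2.96]. Speed limits (rad/s): [2.39, 2.39, 3.14, 3.14, 3.14, 3.14, 3.14].

INTERFACE

Orientations are given as a unit quaternion [w, x, y, z].
In Python, from station import readout, read_camera, get_calibration, bot, models gives the robot as it stands.
- The arm moves only by the tool carry_out, never from a script. Its argument "deltas" is a list of rows, each a list of 2 entries, a list of its own where there are three numbers: the shift along the tool's x, y, z in cm, then the turn about the tool's z in degrees. A call has 1 to 10 rows; each row is the pose to reach, as a shift and turn from the pose measured when the call began, along the tool's axes at that moment; what a row does not reach only later rows make up. A row lasts 1/8 s, in which the tool goes at most 62.5 mm and 10.7 degrees, less where a joint would pass 70% of its speed; a pose out of reach is approached as far as the arm can. A call with a gripper value outside its range is refused whole. "hand" is the opening, from 0 (shut) to 1 (fully open), set as the call begins (left out, the last holds). The fingers move at their own pace and stop on an object; "newtons" is the grip in N (left out, the last holds). Time passes only in rows, so rows that repeat a pose let the fingers close. It gives the time, the measured TCP pose, the force and the opening at its end, in the units of the state.
- readout.get_obs(): the state, without advancing time (a new reading comes with each control period).
- read_camera(name): name is "scene" or "side" or "wrist"; returns the picture (420x560x3 uint8, red, green, blue); there is no depth.
- get_calibration(name): a dict with "fov_y" (degrees; the focal length in pixels is half the picture's height over the tangent of half this angle, whatever the lens; pixels are square), "cx", "cy" (the principal point, pixels), "world_from_camera" (4x4, takes a point from camera to world coordinates). Camera axes: x right, y down, z forward; pixel columns grow to the right and rows downward; lengths in m; the calibration is good to about 2 mm. The wrist camera is an equidistant fisheye: a pixel r from the principal point sees the ray r / f radians off the axis. A picture is of the moment at which its call begins: read the wrist's pose just before it. get_calibration takes no time and is no camera call; for the wrist camera it gives the pose at the moment of the call.
- bot.hand_in(): hands the job in, once; it reports no verdict.
Trained networks look in the newest picture that a camera, given by its name, has taken for a name from the list of things; names that differ only in an ending like _2 or _b are one class to them, and where a whole thing is asked for, a point or a joint stands for the part that bears it (a point fixed in the world has none). Each returns a list of dicts, best first, with "score" (0 to 1); they miss things now and then, are a little off and sometimes report something else, mostly with a low value. They report only what shows in the picture. A call takes as long as a camera call.
- models.spot_in(query, camera): "centre" ([row, column] in pixels, amid what is visible of it).
The state is a dict: "t": time; "q": joint angles; "joint_vel": joint speeds; "joint_torque": joint torques, N m; "eef_pos": TCP position; "tool_rot": TCP orientation; "contact_force": force on the tool from outside, world axes, zero at the start; "torque": the same for the moment, N m; "gripper_width": opening from 0.0 (shut) to 1.0 (fully open).
Only numpy, scipy, OpenCV 4.12 (cv2) and the standard library are available. Lean on these libraries where they do the work, as an engineer would, in place of code of your own. Each camera call takes 0.05 s, during which the arm holds its last target. There are 200 camera calls.

## Working session

There is one attempt and no reset: what is moved stays moved. The work goes in short steps, Python scripts to look and compute and a tool call to move; the robot and the scene stay as the last step left them, time stands still between calls to the robot, and variables do not carry over. Pictures are saved under pics/ and viewed, about 8 in all and at most 12, crops included, and the job is handed in when it is done.

Besides the shell and the picture viewer there is one more tool, called after "Emit:" by a JSON object that holds its "name" and its "arguments", one argument or row to a line. carry_out: Moves the arm, as the interface text tells. Its arguments: {"type":"object","properties":{"deltas":{"type":"array"},"hand":{"type":"number"},"newtons":{"type":"number"}},"required":["deltas"]}

```bash
mkdir -p pics; ls; cat > h.py <<'E'
import numpy as np, cv2
from station import readout, read_camera, get_calibration, bot, models
from scipy.spatial.transform import Rotation as R
def snap(cam,fn=None):
    im=read_camera(cam)
    if fn: cv2.imwrite('pics/'+fn,im[:,:,::-1])
    return im
def ray(cam,rc,c=None):
    c=c or get_calibration(cam); f=210/np.tan(np.radians(c['fov_y'])/2)
    u=(rc[1]-c['cx']);v=(rc[0]-c['cy'])
    if cam=='wrist':
        r=np.hypot(u,v);a=r/f; d=np.array([np.sin(a)*u/max(r,1e-9),np.sin(a)*v/max(r,1e-9),np.cos(a)])
    else: d=np.array([u/f,v/f,1]);d/=np.linalg.norm(d)
    T=np.array(c['world_from_camera']); return T[:3,3],T[:3,:3]@d
def proj(cam,p,c=None):
    c=c or get_calibration(cam); f=210/np.tan(np.radians(c['fov_y'])/2)
    T=np.array(c['world_from_camera']); q=T[:3,:3].T@(np.array(p)-T[:3,3])
    if cam=='wrist':
        s=np.hypot(q[0],q[1]);a=np.arctan2(s,q[2]);return np.array([c['cy']+f*a*q[1]/s,c['cx']+f*a*q[0]/s])
    return np.array([c['cy']+f*q[1]/q[2],c['cx']+f*q[0]/q[2]])
def atz(o,d,z): return o+d*(z-o[2])/d[2]
def tri(rs):
    A=sum(np.eye(3)-np.outer(d,d) for o,d in rs);b=sum((np.eye(3)-np.outer(d,d))@o for o,d in rs)
    p=np.linalg.solve(A,b); return p,[np.linalg.norm(np.cross(p-o,d)) for o,d in rs]
def tool(p,obs=None):
    o=obs or readout.get_obs(); q=o['tool_rot']; M=R.from_quat([q[1],q[2],q[3],q[0]])
    return M.inv().apply(np.array(p)-o['eef_pos'])*100
def TR(o=None):
    o=o or readout.get_obs(); q=o['tool_rot']; return R.from_quat([q[1],q[2],q[3],q[0]]).as_matrix()
E
python3 - <<'E'
from h import *
np.set_printoptions(precision=4,suppress=True)
for c in ['scene','side','wrist']:
    snap(c,c+'0.png'); k=get_calibration(c); print(c,k['fov_y'],k['cx'],k['cy'],np.array(k['world_from_camera']).round(3).tolist())
    for n in ['vise_ball','vise_head','ring_seat','cradle','tape','hammer','driver','tub','can','block','jar']:
        r=models.spot_in(n,c); print(n,[(np.round(x['centre'],1).tolist(),round(x['score'],2), atz(*ray(c,x['centre']),.03).round(3).tolist()) for x in r[:2]])
o=readout.get_obs();print(o['t'],o['eef_pos'],o['tool_rot'])
E
```

```text
pics
scene 53.02197989042878 285.60444960466964 214.80646498166303 [[-0.836, 0.387, -0.39, 1.089], [0.549, 0.585, -0.597, 0.744], [-0.003, -0.713, -0.702, 0.968], [0.0, 0.0, 0.0, 1.0]]
vise_ball [([191.7, 267.8], 0.96, [0.557, -0.18, 0.03])]
vise_head [([194.0, 269.3], 0.87, [0.559, -0.167, 0.03])]
ring_seat [([260.2, 349.0], 0.76, [0.518, 0.2, 0.03])]
cradle [([209.1, 256.8], 0.75, [0.631, -0.128, 0.03])]
tape []
hammer [([260.9, 245.5], 0.85, [0.767, 0.039, 0.03]), ([332.9, 354.8], 0.47, [0.654, 0.388, 0.03])]
driver [([207.8, 317.7], 0.81, [0.464, -0.024, 0.03])]
tub [([332.5, 354.2], 0.95, [0.654, 0.386, 0.03])]
can [([155.2, 209.7], 0.89, [0.63, -0.474, 0.03]), ([321.3, 404.9], 0.67, [0.527, 0.432, 0.03])]
block [([149.5, 242.8], 0.54, [0.51, -0.437, 0.03])]
jar [([320.1, 407.5], 0.89, [0.519, 0.433, 0.03])]
side 56.69514008521313 282.40193692425265 211.30102743031756 [[-0.98, -0.108, 0.165, 0.409], [-0.196, 0.602, -0.774, 0.867], [-0.016, -0.792, -0.611, 0.731], [0.0, 0.0, 0.0, 1.0]]
vise_ball [([179.4, 302.0], 0.78, [0.568, -0.202, 0.03])]
vise_head [([180.0, 300.9], 0.75, [0.
[... 526 characters left out ...]
0.532, 0.431, 0.03])]
wrist 65.70646984690485 277.77111912883936 208.61800054545918 [[1.0, -0.001, -0.001, 0.675], [-0.001, -0.957, -0.29, 0.073], [-0.0, 0.29, -0.957, 0.373], [0.0, 0.0, 0.0, 1.0]]
vise_ball [([316.2, 208.1], 0.97, [0.584, -0.177, 0.03])]
vise_head [([314.0, 208.8], 0.58, [0.585, -0.173, 0.03])]
ring_seat [([37.7, 128.1], 0.91, [0.509, 0.168, 0.03])]
cradle [([272.9, 243.0], 0.88, [0.633, -0.111, 0.03])]
tape [([182.2, 141.0], 0.98, [0.518, 0.001, 0.03])]
hammer [([161.4, 325.1], 0.96, [0.725, 0.022, 0.03])]
driver [([202.5, 95.7], 0.81, [0.452, -0.023, 0.03])]
tub []
can [([192.0, 141.7], 0.72, [0.518, -0.011, 0.03])]
block []
jar []
1.8 [0.675  0.     0.2483] [0. 1. 0. 0.]
```

```bash
python3 - <<'E'
import cv2
a=cv2.imread('pics/scene0.png')[130:300,170:400];cv2.imwrite('pics/scene_c.png',cv2.resize(a,None,fx=3.4,fy=3.4,interpolation=2))
E
```

```text
(no output)
```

View pics/scene_c.png

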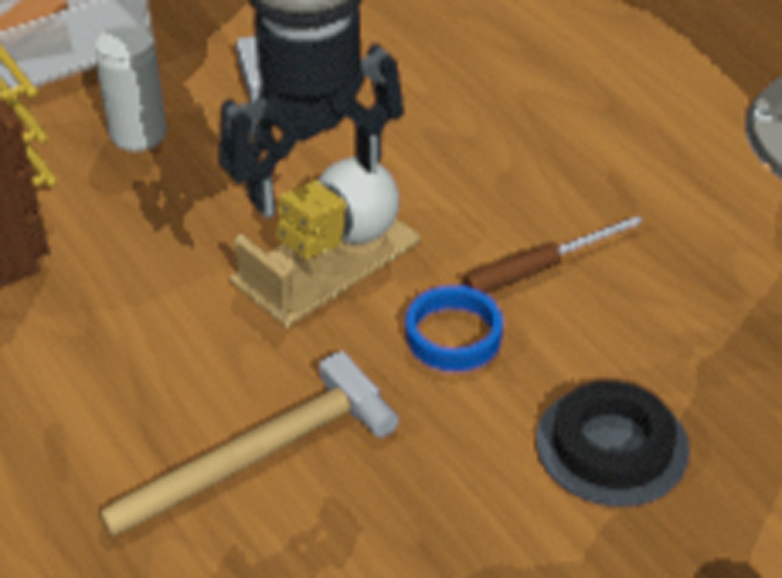

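View pics/wrist0.png

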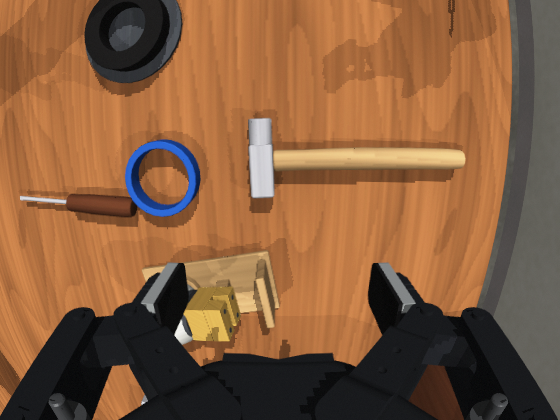

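Emit:
{"name": "carry_out", "arguments": {
  "deltas": [
    [[-6,-4,0],0],
    [[-12,-8,0],0],
    [[-17,-8,0],0],
    [[-17,-8,0],0],
    [[-17,-8,0],0],
    [[-17,-8,0],0]
  ]
}}

```text
t: 2.55
eef_pos: [0.5066, 0.0796, 0.2487]
tool_rot: [-0.0, 1.0, -0.001, 0.001]
contact_force: [0.1, -0.2, 0.0]
gripper_width: 1.001
```

```bash
python3 - <<'E'
from h import *
snap('wrist','w1.png'); np.save('w1c.npy',get_calibration('wrist'),allow_pickle=True)
print(readout.get_obs()['eef_pos'],readout.get_obs()['t'])
for n in ['ring_seat','tape','driver','hammer','cradle','jar','tub']:
    print(n,[(np.round(x['centre'],1).tolist(),round(x['score'],2), atz(*ray('wrist',x['centre']),.015).round(3).tolist()) for x in models.spot_in(n,'wrist')[:2]])
E
```

```text
[0.50645733 0.07963658 0.24848418] 2.6
ring_seat [([86.4, 267.3], 0.82, [0.495, 0.182, 0.015])]
tape [([264.6, 306.1], 0.56, [0.54, -0.028, 0.015])]
driver [([264.0, 222.0], 0.75, [0.436, -0.027, 0.015])]
hammer [([221.7, 429.8], 0.65, [0.697, 0.027, 0.015])]
cradle [([322.6, 333.4], 0.97, [0.581, -0.118, 0.015])]
jar []
tub []
```

Emit:
{"name": "carry_out", "arguments": {
  "deltas": [
    [[3,6,0],0],
    [[6,12,0],0],
    [[9,18,0],0],
    [[10,24,0],0],
    [[10,30,0],0],
    [[10,36,0],0],
    [[10,37,0],0],
    [[10,37,0],0],
    [[10,37,0],0],
    [[10,37,0],0]
  ]
}}

```text
t: 4.2
eef_pos: [0.6058, -0.2876, 0.2482]
tool_rot: [-0.0, 1.0, 0.002, 0.0]
contact_force: [0.9, 0.0, -0.3]
gripper_width: 0.998
```

```bash
python3 - <<'E'
from h import *
snap('wrist','w2.png'); np.save('w2c.npy',get_calibration('wrist'),allow_pickle=True)
print(readout.get_obs()['eef_pos'],readout.get_obs()['t'])
for n in ['vise_ball','vise_head','cradle','block','can']:
    print(n,[(np.round(x['centre'],1).tolist(),round(x['score'],2), atz(*ray('wrist',x['centre']),.06).round(3).tolist()) for x in models.spot_in(n,'wrist')[:2]])
a=np.hstack([cv2.imread('pics/w1.png')[:300,80:480],cv2.imread('pics/w2.png')[:300,80:480]])
cv2.imwrite('pics/w12.png',a)
E
```

```text
[ 0.60571453 -0.28797647  0.24829583] 4.25
vise_ball [([52.0, 230.1], 0.76, [0.56, -0.155, 0.06])]
vise_head [([52.3, 227.8], 0.6, [0.558, -0.156, 0.06])]
cradle [([52.8, 228.9], 0.74, [0.559, -0.157, 0.06]), ([61.7, 311.2], 0.63, [0.637, -0.166, 0.06])]
block [([280.9, 190.4], 0.81, [0.507, -0.396, 0.06])]
can [([316.2, 314.0], 0.88, [0.647, -0.443, 0.06])]
```

View pics/w12.png

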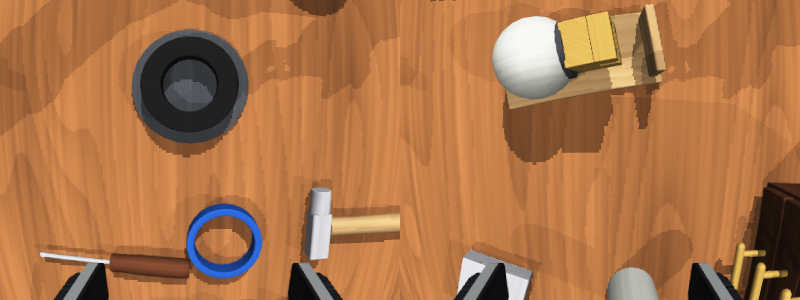

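```bash
cat > fit.py <<'E'
from h import *
from scipy.optimize import minimize, least_squares
def brass(im):
    h=cv2.cvtColor(im,cv2.COLOR_RGB2HSV); return cv2.inRange(h,(20,150,80),(32,255,255))
def white(im):
    h=cv2.cvtColor(im,cv2.COLOR_RGB2HSV); return cv2.inRange(h,(0,0,110),(180,45,255))
def big(m,near,rad=60):
    n,l,s,c=cv2.connectedComponentsWithStats(m)
    b=[i for i in range(1,n) if np.hypot(c[i][1]-near[0],c[i][0]-near[1])<rad]
    i=max(b,key=lambda i:s[i,4]); return (l==i).astype(np.uint8)
def frame(yaw,tilt):  # columns x,y,z of vise; z leans toward yaw
    d=np.array([np.cos(yaw),np.sin(yaw),0]);u=np.array([0,0,1.])
    z=np.sin(tilt)*d+np.cos(tilt)*u; x=np.cos(tilt)*d-np.sin(tilt)*u
    return np.array([x,np.cross(z,x),z]).T
C=np.array([[sx*.025,sy*.022,z] for sx in(-1,1) for sy in(-1,1) for z in(.034,.080)])
g=np.random.default_rng(0).normal(size=(400,3));S=.042*g/np.linalg.norm(g,axis=1)[:,None]
def hull(cam,pts,c):
    p=np.array([proj(cam,q,c)[::-1] for q in pts]);m=np.zeros((1680,2240),np.uint8)
    cv2.fillConvexPoly(m,cv2.convexHull(np.round(p*4+1.5).astype(np.int32)),255); return cv2.resize(m,(560,420),interpolation=cv2.INTER_AREA)/255.
def fitvise(views,p0,tilt=None):
    # views: (cam,calib,headmask,ballmask)
    def cost(p,det=False):
        F=frame(p[3],tilt if tilt is not None else p[4]);b=p[:3];e=[]
        for cam,c,hm,bm in views:
            H=hull(cam,b+C@F.T,c);B=hull(cam,b+S,c);U=np.maximum(H,B)
            e.append(np.abs(H-hm).sum()/hm.sum() if 0 else np.minimum(1,np.abs(H-hm)).sum()/max(hm.sum(),1)+np.abs(U-np.maximum(hm,bm)).sum()/max(bm.sum(),1))
        return e if det else sum(e)
    p=np.array(p0,float);n=len(p)
    for k in (1,.4):
        sim=np.vstack([p]+[p+k*np.eye(n)[i]*[.012,.012,.012,.15,.15][i] for i in range(n)])
        p=minimize(cost,p,method='Nelder-Mead',options=dict(initial_simplex=sim,maxfev=250,xatol=2e-4,fatol=1e-4)).x
    return p,cost(p,True)
E
python3 - <<'E'
from fit import *
np.set_printoptions(precision=4,suppress=True)
V=[]
for cam in ['wrist','scene','side']:
    if cam=='wrist': im=cv2.imread('pics/w2.png')[:,:,::-1].copy();c=np.load('w2c.npy',allow_pickle=True).item();nb=(57,213);nh=(42,268)
    else:
        im=snap(cam,cam+'1.png');c=get_calibration(cam); nb=proj(cam,[.555,-.165,.055],c);nh=proj(cam,[.61,-.158,.065],c)
    hm=big(brass(im),nh,30);bm=big(white(im),nb,30);print(cam,hm.sum(),bm.sum(),nb,nh)
    V.append((cam,c,hm,bm))
for vs in (V,V[:1]+V[1:2],V[1:]): print(fitvise(vs,[.555,-.162,.055,.12],np.radians(80)))
# ring
im=cv2.imread('pics/w1.png');c=np.load('w1c.npy',allow_pickle=True).item()
v=im.max(2)
m=big((v<48).astype(np.uint8),(86,267),25)
cs,h=cv2.findContours(m,cv2.RETR_CCOMP,cv2.CHAIN_APPROX_NONE)
for q in cs:
    if len(q)<60: continue
    P=np.array([atz(*ray('wrist',(p[0][1],p[0][0]),c),.03)[:2] for p in q])
    f=least_squares(lambda x:np.hypot(*(P-x[:2]).T)-x[2],[.495,.18,.04],loss='soft_l1',f_scale=.001);print('ring',f.x,np.abs(f.fun).mean())
E
```

```text
wrist 2174 4569 (57, 213) (42, 268)
scene 333 353 [188.3305 270.4296] [193.3582 257.0034]Traceback (most recent call last):
  File "<stdin>", line 8, in <module>
  File "fit.py", line 10, in big
    i=max(b,key=lambda i:s[i,4]); return (l==i).astype(np.uint8)
ValueError: max() iterable argument is empty
```

```bash
python3 - <<'E'
from fit import *
np.set_printoptions(precision=4,suppress=True)
V=[]
for cam in ['wrist','scene','side']:
    if cam=='wrist': im=cv2.imread('pics/w2.png')[:,:,::-1].copy();c=np.load('w2c.npy',allow_pickle=True).item();nb=(57,213);nh=(42,268)
    else:
        im=cv2.imread('pics/%s.png'%(cam+'10'[cam=='side']))[:,:,::-1].copy();c=get_calibration(cam); nb=proj(cam,[.555,-.165,.055],c);nh=proj(cam,[.61,-.158,.065],c)
    try: hm=big(brass(im),nh,30);bm=big(white(im),nb,30);print(cam,hm.sum(),bm.sum());V.append((cam,c,hm,bm))
    except ValueError: print('none',cam)
for vs in (V[:2],V[:1],V[1:]): print(fitvise(vs,[.555,-.162,.055,.12],np.radians(80)))
im=cv2.imread('pics/w1.png');c=np.load('w1c.npy',allow_pickle=True).item()
v=im.max(2)
m=big((v<48).astype(np.uint8),(86,267),25)
cs,h=cv2.findContours(m,cv2.RETR_CCOMP,cv2.CHAIN_APPROX_NONE)
for q in cs:
    if len(q)<60: continue
    P=np.array([atz(*ray('wrist',(p[0][1],p[0][0]),c),.03)[:2] for p in q])
    f=least_squares(lambda x:np.hypot(*(P-x[:2]).T)-x[2],[.495,.18,.04],loss='soft_l1',f_scale=.001);print('ring',f.x,np.abs(f.fun).mean())
E
```

```text
wrist 2174 4569
scene 333 353
none side
(array([ 0.5444, -0.1584,  0.0531,  0.1828]), [np.float64(0.7254157917315973), np.float64(0.3962127433215585)])
(array([ 0.5429, -0.1542,  0.0408,  0.1763]), [np.float64(0.6186450988181595)])
(array([ 0.5477, -0.1553,  0.0575,  0.1759]), [np.float64(0.3784127069912772)])
ring [0.4976 0.1837 0.0508] 0.00030130951830113913
ring [0.4983 0.182  0.0279] 0.00040503458360907965
```

```bash
python3 - <<'E'
from fit import *
im=cv2.imread('pics/w2.png');c=np.load('w2c.npy',allow_pickle=True).item()
rgb=im[:,:,::-1].copy()
p=[.5445,-.158,.054,.18];F=frame(p[3],np.radians(80))
o=[]
for src in (im.copy(),cv2.merge([big(brass(rgb),(42,268))*255,big(white(rgb),(57,213))*255,im[:,:,0]*0])):
    for P in (np.array(p[:3])+C@F.T,np.array(p[:3])+S):
        q=np.array([proj('wrist',x,c)[::-1] for x in P])
        cv2.polylines(src,[cv2.convexHull(np.round(q).astype(np.int32))],True,(0,0,255),1)
    o.append(cv2.resize(src[0:140,150:380],None,fx=3.4,fy=2.1*1.0+1.3-1.3,interpolation=0))
cv2.imwrite('pics/ov.png',np.vstack(o))
E
```

```text
(no output)
```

View pics/ov.png

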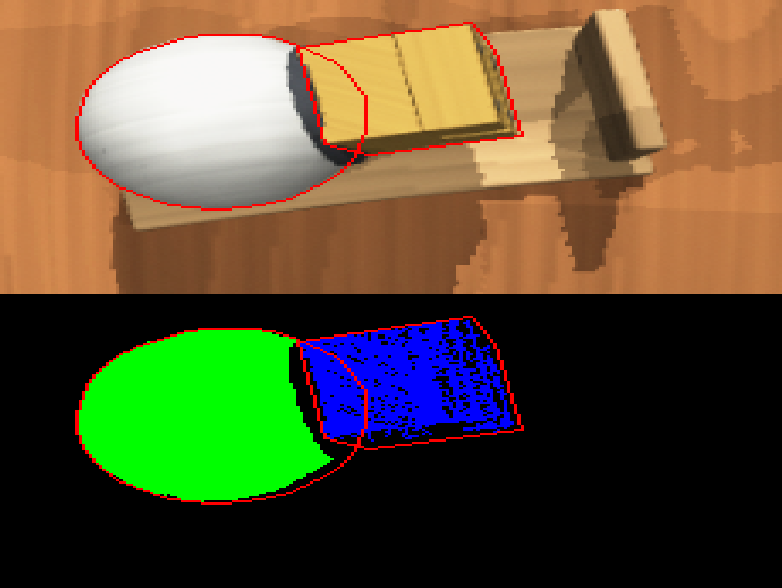

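Emit:
{"name": "carry_out", "arguments": {
  "deltas": [
    [[-0.5,-6,0],10],
    [[-0.5,-12,0],20],
    [[-0.5,-14,0],30],
    [[-0.5,-14,0],40],
    [[-0.5,-14,0],50],
    [[-0.5,-14,0],60],
    [[-0.5,-14,0],70],
    [[-0.5,-14,0],79.7],
    [[-0.5,-14,0],79.7],
    [[-0.5,-14,0],79.7]
  ]
}}

```text
t: 5.85
eef_pos: [0.6002, -0.1499, 0.2483]
tool_rot: [0.0, 0.769, -0.64, -0.0]
contact_force: [-0.5, -0.4, 0.0]
gripper_width: 0.995
```

```bash
python3 - <<'E'
from h import *
o=readout.get_obs();print(o['t'],o['eef_pos'],o['q'],TR(o)[:,0]);print(tool([.6007,-.1478,.062],o))
snap('wrist','w3.png');print(models.spot_in('vise_head','wrist')[:2],proj('wrist',[.6007,-.1478,.085]))
E
```

```text
5.85 [ 0.60017902 -0.14992173  0.24825343] [-0.15311776  0.40109683  0.39509059  1.71821458 -0.1733954   1.05680934
 -1.08848471] [ 1.81935286e-01 -9.83310506e-01  2.61030328e-05]
[-0.19963997 -0.09047195 18.62533455]
[{'centre': [225.1, 272.8], 'score': 0.8}] [193.39302578 274.65015494]
```

Emit:
{"name": "carry_out", "arguments": {
  "deltas": [
    [[-0.2,-0.1,5],0],
    [[-0.2,-0.1,10],0],
    [[-0.2,-0.1,14],0],
    [[-0.2,-0.1,17],0],
    [[-0.2,-0.1,18.5],0],
    [[-0.2,-0.1,18.6],0],
    [[-0.2,-0.1,18.6],0],
    [[-0.2,-0.1,18.6],0]
  ],
  "hand": 1
}}

```text
t: 6.95
eef_pos: [0.6017, -0.1481, 0.0636]
tool_rot: [-0.001, 0.768, -0.64, 0.001]
contact_force: [-0.6, -0.1, -0.3]
gripper_width: 0.999
```

Emit:
{"name": "carry_out", "arguments": {
  "deltas": [
    [[0,0,0],0],
    [[0,0,0],0],
    [[0,0,0],0],
    [[0,0,0],0],
    [[0,0,0],0],
    [[0,0,0],0],
    [[0,0,0],0]
  ],
  "hand": 0,
  "newtons": 60
}}

```text
t: 7.82
eef_pos: [0.6021, -0.1479, 0.0643]
tool_rot: [-0.001, 0.768, -0.64, 0.001]
contact_force: [-1.0, 1.9, 5.3]
gripper_width: 0.509
```

Emit:
{"name": "carry_out", "arguments": {
  "deltas": [
    [[0,0,-0.5],0],
    [[0,0,-1],0],
    [[0,0,-2],0],
    [[0,0,-4],0],
    [[0,0,-6],0],
    [[0,0,-8],0],
    [[0,0,-10],0],
    [[0,0,-12],0],
    [[0,0,-12],0],
    [[0,0,-12],0]
  ]
}}

```text
t: 9.07
eef_pos: [0.6013, -0.1477, 0.1839]
tool_rot: [-0.001, 0.768, -0.64, 0.001]
contact_force: [-0.3, -0.1, -4.2]
gripper_width: 0.509
```

```bash
python3 - <<'E'
from h import *
a=snap('wrist','w4.png');b=snap('scene','s4.png');c=snap('side')
p=np.array([.60,-.15,.18])
o=[a[100:400,130:430]]
for cam,im in(('scene',b),('side',c)):
    r=proj(cam,p).astype(int);print(cam,r);r=np.clip(r,50,360);o.append(cv2.resize(im[r[0]-50:r[0]+50,r[1]-40:r[1]+40],(240,300)))
cv2.imwrite('pics/m4.png',np.hstack(o)[:,:,::-1]);print(readout.get_obs()['t'],readout.get_obs()['eef_pos'],readout.get_obs()['contact_force'])
E
```

```text
scene [165 259]
side [145 289]
9.225 [ 0.60112031 -0.14771276  0.18328251] [-1.15274109 -0.3093631  -3.88811894]
```

View pics/m4.png

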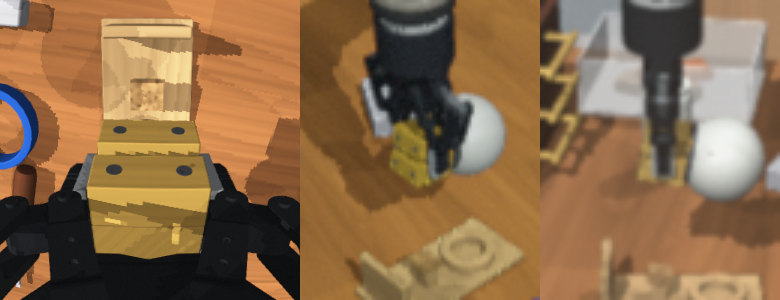

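Emit:
{"name": "carry_out", "arguments": {
  "deltas": [
    [[-2,-0.1,0],0],
    [[-6,-0.3,0],0],
    [[-10,-0.5,0],0],
    [[-14,-0.7,0],0],
    [[-18,-0.9,0],0],
    [[-22,-1.1,0],0],
    [[-26,-1.3,0],0],
    [[-30,-1.5,1],0],
    [[-33,-1.7,2],0],
    [[-34.3,-1.7,4],0]
  ]
}}

```text
t: 10.48
eef_pos: [0.5548, 0.1971, 0.1431]
tool_rot: [-0.001, 0.77, -0.638, -0.0]
contact_force: [-0.0, -0.3, -2.9]
gripper_width: 0.509
```

Emit:
{"name": "carry_out", "arguments": {
  "deltas": [
    [[0,0,0],0],
    [[0,0,1],0],
    [[0,0,2],0],
    [[0,0,2],0]
  ]
}}

```text
t: 10.98
eef_pos: [0.5545, 0.1961, 0.1224]
tool_rot: [-0.001, 0.769, -0.639, -0.0]
contact_force: [-0.8, -0.7, -3.6]
gripper_width: 0.509
```

```bash
cat > vis.py <<'E'
from fit import *
def look(guess,tilt0,fn=None,fix=None,cams=('scene','side')):
    """fit vise in fixed cameras; guess: ball+yaw"""
    V=[];o=[]
    F=frame(guess[3],tilt0);b=np.array(guess[:3]);ims=[]
    for cam in cams:
        im=snap(cam);c=get_calibration(cam);nb=proj(cam,b,c);nh=proj(cam,b+.058*F[:,2],c)
        try:
            hm=big(brass(im),nh,25);bm=big(white(im),nb,25);print(cam,hm.sum(),bm.sum());V.append((cam,c,hm,bm))
        except ValueError: print('none',cam)
        ims.append((cam,im,c))
    p,e=fitvise(V,list(guess)+[tilt0]);print('fit',p[:3].round(4),np.degrees(p[3:]).round(1),np.round(e,2))
    if fn:
        for cam,im,c in ims:
            r=proj(cam,b,c).astype(int);r0,c0=np.clip(r[0]-50,0,320),r[1]-65
            K=6;cr=cv2.resize(im[r0:r0+100,c0:c0+130],None,fx=3,fy=4-1,interpolation=1)[:,:,::-1].copy()
            for P in (p[:3]+C@frame(p[3],p[4]).T,p[:3]+S):
                q=(np.array([proj(cam,x,c)[::-1] for x in P])-[c0,r0]+.5)*3
                cv2.polylines(cr,[cv2.convexHull(np.round(q).astype(np.int32))],True,(0,0,255),1)
            o.append(cr)
        cv2.imwrite('pics/'+fn,np.hstack(o))
    return p
E
python3 - <<'E'
from vis import *
o=readout.get_obs();print(o['t'],o['eef_pos'],TR(o)[:,0])
e=o['eef_pos']
look([e[0]-.0576,e[1]-.0101,e[2]-.0095,.18],1.396,'m5.png')
E
```

```text
10.975 [0.55446153 0.19614751 0.12237495] [ 0.18415287 -0.98289676 -0.00129737]
scene 288 190
none side
fit [0.5002 0.188  0.1127] [10.3 78.2] [3.84]
```

View pics/m5.png

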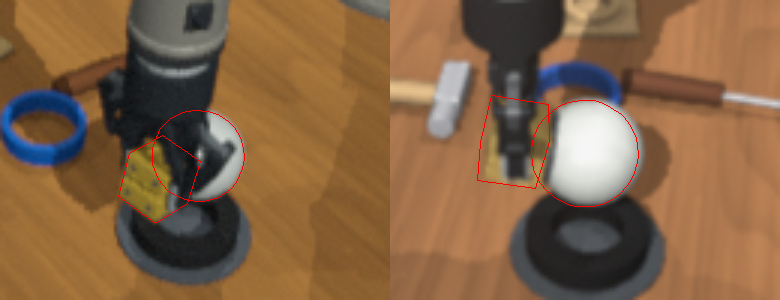

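Emit:
{"name": "carry_out", "arguments": {
  "deltas": [
    [[0.3,0,1],0],
    [[0.3,0,2],0],
    [[0.3,0,3],0],
    [[0.3,0,4],0],
    [[0.3,0,4.6],0],
    [[0.3,0,4.8],0],
    [[0.3,0,4.8],0]
  ]
}}

```text
t: 11.95
eef_pos: [0.5558, 0.1938, 0.0752]
tool_rot: [-0.001, 0.77, -0.639, 0.0]
contact_force: [0.2, -0.3, -3.4]
gripper_width: 0.508
```

Emit:
{"name": "carry_out", "arguments": {
  "deltas": [
    [[0,0,0.2],0],
    [[0,0,0.4],0],
    [[0,0,0.4],0],
    [[0,0,0.4],0]
  ]
}}

```text
t: 12.45
eef_pos: [0.5558, 0.1938, 0.0713]
tool_rot: [-0.001, 0.77, -0.639, 0.0]
contact_force: [-0.0, 0.7, -4.3]
gripper_width: 0.513
```

Emit:
{"name": "carry_out", "arguments": {
  "deltas": [
    [[0,0,0.1],0],
    [[0,0,0.2],0],
    [[0,0,0.2],0],
    [[0,0,0.2],0]
  ]
}}

```text
t: 12.95
eef_pos: [0.5559, 0.194, 0.0694]
tool_rot: [-0.002, 0.77, -0.639, 0.0]
contact_force: [-0.6, 0.1, -2.2]
gripper_width: 0.506
```

Emit:
{"name": "carry_out", "arguments": {
  "deltas": [
    [[0,0,0.1],0],
    [[0,0,0.1],0],
    [[0,0,0.1],0]
  ]
}}

```text
t: 13.32
eef_pos: [0.5561, 0.1941, 0.0687]
tool_rot: [-0.002, 0.77, -0.639, 0.0]
contact_force: [-1.6, 0.9, 3.2]
gripper_width: 0.507
```

Emit:
{"name": "carry_out", "arguments": {
  "deltas": [
    [[0,0,0],0],
    [[0,0,0],0],
    [[0,0.07,-0.25],0],
    [[0,0.15,-0.5],0],
    [[0,0.25,-0.89],0],
    [[0,0.25,-0.89],0]
  ],
  "newtons": 20
}}

```text
t: 14.08
eef_pos: [0.5537, 0.1937, 0.0779]
tool_rot: [-0.002, 0.77, -0.639, 0.0]
contact_force: [0.5, -0.2, -4.2]
gripper_width: 0.508
```

```bash
python3 - <<'E'
from vis import *
o=readout.get_obs();print(o['t'],o['eef_pos'],o['contact_force'],o['torque'])
look([.4985,.184,.059,.18],1.22,'m6.png')
E
```

```text
14.075 [0.55369972 0.19366816 0.0778982 ] [ 0.51073706 -0.1790484  -4.23085574] [ 0.00539878 -0.19209986  0.041446  ]
scene 273 187
none side
fit [0.4946 0.1812 0.0616] [10.  78.6] [3.64]
```

View pics/m6.png

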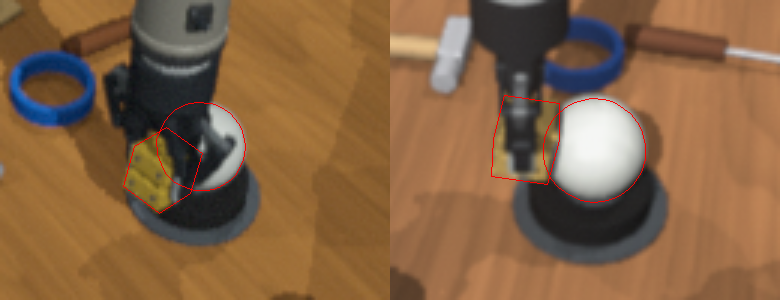

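Emit:
{"name": "carry_out", "arguments": {
  "deltas": [
    [[0,0.5,-0.5],0],
    [[0,1.2,-2],0],
    [[0,2,-3.5],0],
    [[0,2.4,-4.4],0],
    [[0,2.4,-4.4],0],
    [[0,2.4,-4.4],0]
  ],
  "hand": 0.5
}}

```text
t: 14.92
eef_pos: [0.5299, 0.1892, 0.1215]
tool_rot: [-0.002, 0.77, -0.638, 0.0]
contact_force: [0.2, 0.1, -3.6]
gripper_width: 0.51
```

Emit:
{"name": "carry_out", "arguments": {
  "deltas": [
    [[0,0,0],0],
    [[0,0,0],0]
  ],
  "hand": 0.507
}}

```text
t: 15.18
eef_pos: [0.5298, 0.1891, 0.1211]
tool_rot: [-0.002, 0.77, -0.638, 0.0]
contact_force: [-0.4, 0.5, -3.7]
gripper_width: 0.513
```

```bash
python3 - <<'E'
from vis import *
o=readout.get_obs();print(o['t'],o['eef_pos'],o['contact_force'],o['torque'],o['gripper_width'],TR(o)[:,1])
e=o['eef_pos']
look([e[0]-.057,e[1]-.0101,e[2]-.011,.18],1.37,'m7.png')
E
```

```text
15.175 [0.52979506 0.1891182  0.12110545] [-0.41414877  0.49163143 -3.69431202] [ 0.05104659 -0.17775135  0.01181326] 0.5131094126005956 [-0.98279427 -0.18468611 -0.00254134]
scene 296 174
none side
fit [0.4757 0.1807 0.1119] [ 9.7 77.9] [3.91]
```

Emit:
{"name": "carry_out", "arguments": {
  "deltas": [
    [[0,0,0],0],
    [[0,0,0],0]
  ],
  "hand": 0.512
}}

```text
t: 15.52
eef_pos: [0.5298, 0.1891, 0.1211]
tool_rot: [-0.002, 0.77, -0.639, 0.0]
contact_force: [-0.1, 0.4, -3.4]
gripper_width: 0.515
```

```bash
cat > r.py <<'E'
from h import *
o=readout.get_obs();print(o['t'],o['eef_pos'].round(4),np.round(o['contact_force'],2),np.round(o['torque'],3),round(o['gripper_width'],4))
E
python3 r.py
```

```text
15.525 [0.5298 0.1891 0.1211] [-0.13  0.36 -3.37] [ 0.003 -0.201 -0.006] 0.5151
```

Emit:
{"name": "carry_out", "arguments": {
  "deltas": [
    [[0,0,0],0],
    [[0,0,0],0]
  ],
  "hand": 0.515
}}

```text
t: 15.78
eef_pos: [0.5298, 0.1891, 0.1212]
tool_rot: [-0.002, 0.77, -0.639, 0.0]
contact_force: [0.1, 0.5, -4.3]
gripper_width: 0.518
```

```bash
python3 r.py
```

```text
15.775 [0.5298 0.1891 0.1212] [ 0.06  0.47 -4.31] [ 0.015 -0.144 -0.007] 0.5184
```

Emit:
{"name": "carry_out", "arguments": {
  "deltas": [
    [[0,0,0],0]
  ],
  "hand": 0.516
}}

```text
t: 15.9
eef_pos: [0.5296, 0.189, 0.1212]
tool_rot: [-0.001, 0.77, -0.638, -0.0]
contact_force: [-1.1, -3.5, -3.3]
gripper_width: 0.516
```

```bash
python3 r.py; python3 - <<'E'
from vis import *
look([.473,.179,.11,.18],1.37,'m7.png')
E
```

```text
15.9 [0.5296 0.189  0.1212] [-1.06 -3.49 -3.34] [-0.764  0.06   0.117] 0.5159
scene 298 153
none side
fit [0.4992 0.1811 0.0847] [19.  46.9] [3.33]
```

View pics/m7.png

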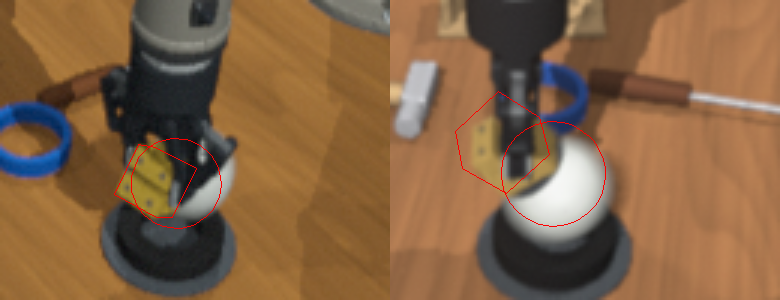

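Emit:
{"name": "carry_out", "arguments": {
  "deltas": [
    [[0,0,0],0],
    [[0,0,0],0],
    [[0,0,0],0]
  ],
  "hand": 0.5
}}

```text
t: 16.38
eef_pos: [0.5297, 0.1895, 0.1214]
tool_rot: [-0.002, 0.77, -0.638, -0.0]
contact_force: [-0.7, 1.3, -1.0]
gripper_width: 0.516
```

```bash
cat >> vis.py <<'E'
def sidefit(guess,tilt0,cam='side'):
    # ball circle + brass/dark body direction in the side image
    im=snap(cam);c=get_calibration(cam);b=np.array(guess[:3]);nb=proj(cam,b,c)
    w=white(im);n,l,s,ce=cv2.connectedComponentsWithStats(w);m=big(w,nb,25)
    cs=max(cv2.findContours(m,cv2.RETR_EXTERNAL,cv2.CHAIN_APPROX_NONE)[0],key=len)[:,0,:]
    hm=brass(im);ys,xs=np.nonzero(hm);k=np.hypot(ys-nb[0],xs-nb[1])<45
    print('ballpx',m.sum(),'brass',k.sum(),ys[k].mean().round(1) if k.any() else None,xs[k].mean().round(1) if k.any() else None)
    return cs,im,c
E
python3 r.py; python3 - <<'E'
from vis import *
im=snap('side');c=get_calibration('side')
h=cv2.cvtColor(im,cv2.COLOR_RGB2HSV);r=proj('side',[.5,.183,.09]).astype(int);print(r)
im2=snap('scene');r2=proj('scene',[.5,.183,.09]).astype(int)
f=lambda im,r:cv2.resize(im[r[0]-40:r[0]+40,r[1]-52:r[1]+48],(400,320),interpolation=2)
cv2.imwrite('pics/m8.png',np.hstack([f(im2,r2),f(im,r)])[:,:,::-1])
for cam,i,rr in(('side',im,r),('scene',im2,r2)):
    hh=cv2.cvtColor(i,cv2.COLOR_RGB2HSV);print(cam,rr,[hh[rr[0]+a,rr[1]+b].tolist() for a,b in((0,0),(0,8),(8,8),(-8,-8),(-5,-15),(0,-18))])
E
```

```text
16.375 [0.5297 0.1895 0.1214] [-0.7   1.31 -1.  ] [ 0.407  0.277 -0.028] 0.5157
[247 305]
side [247 305] [[20, 133, 152], [38, 5, 226], [45, 4, 227], [135, 10, 49], [60, 3, 86], [21, 131, 194]]
scene [239 352] [[45, 12, 41], [105, 60, 34], [60, 6, 204], [23, 166, 117], [104, 35, 81], [25, 170, 175]]
```

View pics/m8.png

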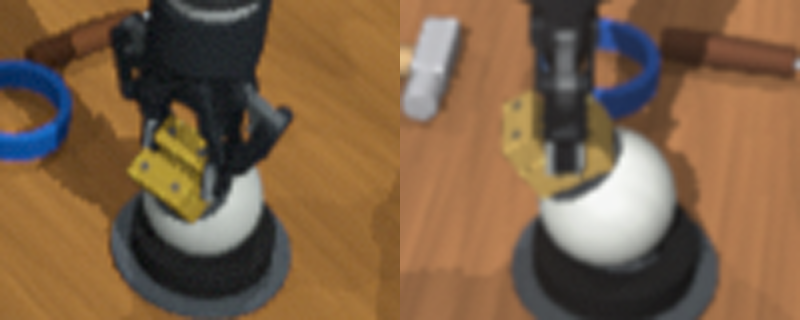

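```bash
cat > v2.py <<'E'
from fit import *
def brass2(im):
    h=cv2.cvtColor(im,cv2.COLOR_RGB2HSV); return cv2.inRange(h,(18,100,60),(32,255,255))
def measure(b,yaw,t0,verbose=True):
    b=np.array(b,float);rs=[];D=[]
    for cam in('scene','side'):
        im=snap(cam);c=get_calibration(cam);nb=proj(cam,b,c);f=abs(proj(cam,b+[0,0,.042],c)[0]-nb[0])
        h=cv2.cvtColor(im,cv2.COLOR_RGB2HSV)
        w=cv2.inRange(h,(0,0,115),(180,40,255));yy,xx=np.mgrid[:420,:560];w[np.hypot(yy-nb[0],xx-nb[1])>28]=0
        w=big(w,nb,25)
        br=brass2(im);br[np.hypot(yy-nb[0],xx-nb[1])>50]=0
        n,l,s,ce=cv2.connectedComponentsWithStats(br)
        hm=np.isin(l,[i for i in range(1,n) if s[i,4]>12]).astype(np.uint8)
        D.append((cam,c,w,hm))
        if verbose: print(cam,'px',w.sum(),hm.sum())
    def cost(p):
        F=frame(p[3],p[4]);B=p[:3];e=0
        for cam,c,w,hm in D:
            H=hull(cam,B+C@F.T,c);Bm=hull(cam,B+S,c)
            e+=((1-H)*hm).sum()/max(hm.sum(),1)*2+((1-Bm)*w).sum()/w.sum()*4
            # model size penalty via edges: hull of white should reach ball boundary away from head
            hh=np.zeros_like(hm);pts=np.argwhere(hm)[:,::-1]
            if len(pts)>2: cv2.fillConvexPoly(hh,cv2.convexHull(pts.astype(np.int32)),1)
            e+=np.abs(H-hh).sum()/max(hh.sum(),1)*.7
        return e
    p=np.r_[b,yaw,t0]
    for k in(1,.5,.3):
        sim=np.vstack([p]+[p+k*np.eye(5)[i]*[.01,.01,.01,.2,.3][i] for i in range(5)])
        r=minimize(cost,p,method='Nelder-Mead',options=dict(initial_simplex=sim,maxfev=200,fatol=1e-4));p=r.x
    print('ball',p[:3].round(4),'yaw,lean',np.degrees(p[3:]).round(1),'cost',round(r.fun,3),'head',(p[:3]+.058*frame(p[3],p[4])[:,2]).round(4));return p
E
python3 - <<'E'
from v2 import *
measure([.497,.183,.066],.18,.65);
E
```

```text
scene px 262 329
side px 646 327
ball [0.5024 0.1842 0.0616] yaw,lean [ 6.8 32.5] cost 0.39 head [0.5334 0.1879 0.1105]
```

Emit:
{"name": "carry_out", "arguments": {
  "deltas": [
    [[0,0.1,0.1],0],
    [[0,0.2,0.2],0],
    [[0,0.2,0.2],0]
  ]
}}

```text
t: 16.95
eef_pos: [0.5295, 0.1895, 0.121]
tool_rot: [-0.004, 0.77, -0.639, 0.001]
contact_force: [-1.2, 0.2, 9.9]
gripper_width: 0.511
```

```bash
python3 r.py;python3 - <<'E'
from v2 import *
measure([.5,.183,.06],.18,.6);
E
```

```text
16.95 [0.5295 0.1895 0.121 ] [-1.22  0.17  9.91] [0.17  0.384 0.009] 0.5106
scene px 260 328
side px 650 326
ball [0.5024 0.1839 0.061 ] yaw,lean [ 7.4 32.7] cost 0.376 head [0.5334 0.1879 0.1098]
```

Emit:
{"name": "carry_out", "arguments": {
  "deltas": [
    [[0,0,-0.05],0],
    [[0,0,-0.05],0]
  ]
}}

```text
t: 17.3
eef_pos: [0.5295, 0.1892, 0.1215]
tool_rot: [-0.004, 0.769, -0.639, 0.001]
contact_force: [-1.1, 1.1, 1.0]
gripper_width: 0.511
```

Emit:
{"name": "carry_out", "arguments": {
  "deltas": [
    [[0,0,0],0],
    [[0,0,0],0],
    [[0,0,0],0],
    [[0,0,0],0]
  ],
  "hand": 0.6
}}

```text
t: 17.8
eef_pos: [0.5296, 0.1892, 0.1214]
tool_rot: [-0.003, 0.769, -0.639, 0.001]
contact_force: [-0.1, 0.4, 0.5]
gripper_width: 0.598
```

Emit:
{"name": "carry_out", "arguments": {
  "deltas": [
    [[0,0,0],0],
    [[0,0,0],0],
    [[0,0,0],0],
    [[0,0,0],0]
  ],
  "hand": 1
}}

```text
t: 18.3
eef_pos: [0.5296, 0.1892, 0.1215]
tool_rot: [-0.004, 0.769, -0.639, 0.001]
contact_force: [-0.2, 0.2, 0.4]
gripper_width: 1.0
```

```bash
python3 r.py;python3 - <<'E'
from v2 import *
measure([.5,.183,.06],.18,.6);
E
```

```text
18.3 [0.5296 0.1892 0.1215] [-0.24  0.2   0.36] [ 0.004  0.05  -0.03 ] 1.0005
scene px 278 334
side px 616 315
ball [0.4958 0.1838 0.056 ] yaw,lean [ 5.6 20.9] cost 0.283 head [0.5165 0.1858 0.1102]
```

Emit:
{"name": "carry_out", "arguments": {
  "deltas": [
    [[0,0,-1],0],
    [[0,0,-4],0],
    [[0,0,-8],0],
    [[0,0,-12],0],
    [[0,0,-14],0],
    [[0,0,-14],0],
    [[0,0,-14],0]
  ]
}}

```text
t: 19.27
eef_pos: [0.5282, 0.1884, 0.2607]
tool_rot: [-0.003, 0.77, -0.639, 0.001]
contact_force: [0.8, 0.3, -0.5]
gripper_width: 0.998
```

```bash
python3 r.py;python3 - <<'E'
from v2 import *
p=measure([.5,.183,.06],.18,.6)
a=snap('wrist');c=get_calibration('wrist');np.save('w9c.npy',c,allow_pickle=True);cv2.imwrite('pics/w9.png',a[:,:,::-1])
o=[cv2.resize(a[60:420,100:460],(400,400))[:,:,::-1].copy()]
for cam in('scene','side'):
    im=snap(cam);cc=get_calibration(cam);r=proj(cam,[.5,.183,.09],cc).astype(int);r0,c0=r[0]-50,r[1]-48
    cr=cv2.resize(im[r0:r0+100,c0:c0+96],(384//2*1,200),interpolation=2)[:,:,::-1].copy()
    for P in (p[:3]+C@frame(p[3],p[4]).T,p[:3]+S):
        q=(np.array([proj(cam,x,cc)[::-1] for x in P])-[c0,r0]+.5)*2
        cv2.polylines(cr,[cv2.convexHull(np.round(q).astype(np.int32))],True,(0,0,255),1)
    o.append(cv2.resize(cr,(192,200)))
cv2.imwrite('pics/m9.png',np.hstack([o[0],np.vstack(o[1:])]))
E
```

```text
19.275 [0.5282 0.1884 0.2607] [ 0.8   0.31 -0.49] [0.006 0.011 0.006] 0.9977
scene px 312 439
side px 615 564
ball [0.497  0.1838 0.0571] yaw,lean [ 7.5 19.2] cost 0.139 head [0.5159 0.1863 0.1119]
```

View pics/m9.png

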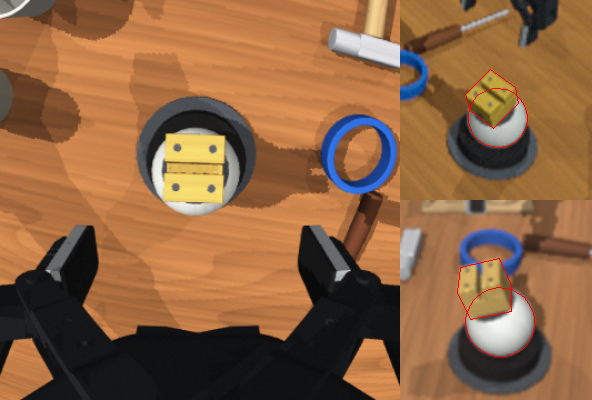

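```bash
python3 - <<'E'
from v2 import *
V=[]
for cam in('wrist','scene','side'):
    if cam=='wrist': im=cv2.imread('pics/w9.png')[:,:,::-1].copy();c=np.load('w9c.npy',allow_pickle=True).item()
    else: im=snap(cam);c=get_calibration(cam)
    nb=proj(cam,[.497,.184,.058],c);nh=proj(cam,[.516,.1865,.112],c)
    yy,xx=np.mgrid[:420,:560]
    b=cv2.morphologyEx(brass2(im),cv2.MORPH_CLOSE,np.ones((7,7)));hm=big(b,nh,30)
    w=white(im);w[np.hypot(yy-nb[0],xx-nb[1])>(90 if cam=='wrist' else 28)]=0;w[hm>0]=0;bm=w>0
    print(cam,hm.sum(),bm.sum());V.append((cam,c,hm,bm.astype(np.uint8)))
for vs in(V,V[:1],V[1:],[V[0],V[2]]):
    p,e=fitvise(vs,[.497,.184,.058,.15,.35]);print(p[:3].round(4),np.degrees(p[3:]).round(1),np.round(e,2))
p,e=fitvise(V[:1],[.497,.184,.15,.35][:3]+[.15,.35]);
E
```

```text
wrist 3267 1453
scene 451 321
side 585 624
[0.4975 0.1849 0.0584] [ 9.  19.5] [0.26 0.37 0.32]
[0.497  0.185  0.0558] [ 9.5 19.6] [0.22]
[0.4968 0.1827 0.0572] [10.8 19.4] [0.37 0.26]
[0.4974 0.1848 0.0578] [ 9.7 19.3] [0.25 0.32]
```

Emit:
{"name": "carry_out", "arguments": {
  "deltas": [
    [[-0.2,1.2,0],-10],
    [[-0.2,1.2,0],-20],
    [[-0.2,1.2,0],-30],
    [[-0.2,1.2,0],-40],
    [[-0.2,1.2,0],-50],
    [[-0.2,1.2,0],-60],
    [[-0.2,1.2,0],-70],
    [[-0.2,1.2,0],-80],
    [[-0.2,1.2,0],-90],
    [[-0.2,1.2,0],-90]
  ]
}}

```text
t: 20.88
eef_pos: [0.5164, 0.1881, 0.2607]
tool_rot: [-0.002, 0.996, 0.092, 0.002]
contact_force: [0.4, -0.3, -0.1]
gripper_width: 0.995
```

```bash
python3 - <<'E'
from h import *
o=readout.get_obs();M=TR(o);print(o['t'],o['eef_pos'],M.round(4).tolist(),o['q']);print(tool([.516,.188,.119],o))
E
```

```text
20.875 [0.51643399 0.18809308 0.2606685 ] [[0.9832, 0.1823, 0.0047], [0.1823, -0.9832, 0.0038], [0.0053, -0.0029, -1.0]] [-0.53170111  0.25513469  0.0834775   1.85264165 -0.02616919  1.02897053
 -0.25418478]
[-0.11908994  0.04193226 14.1663565 ]
```

Emit:
{"name": "carry_out", "arguments": {
  "deltas": [
    [[-0.1,0,4],0],
    [[-0.1,0,8],0],
    [[-0.1,0,11],0],
    [[-0.1,0,13],0],
    [[-0.1,0,14],0],
    [[-0.1,0,14.2],0],
    [[-0.1,0,14.2],0]
  ]
}}

```text
t: 21.75
eef_pos: [0.5166, 0.1886, 0.1193]
tool_rot: [-0.002, 0.996, 0.091, 0.003]
contact_force: [-0.7, 0.6, -0.2]
gripper_width: 1.001
```

Emit:
{"name": "carry_out", "arguments": {
  "deltas": [
    [[-0.2,0,0],0],
    [[-0.5,0,0],0],
    [[-0.8,0,0],0],
    [[-0.8,0,0],0]
  ],
  "hand": 0.85,
  "newtons": 20
}}

```text
t: 22.25
eef_pos: [0.5094, 0.1875, 0.1199]
tool_rot: [-0.002, 0.996, 0.091, 0.004]
contact_force: [1.3, 0.7, 1.6]
gripper_width: 0.851
```

```bash
python3 r.py;python3 - <<'E'
from v2 import *
measure([.4975,.184,.058],.17,.3);
E
```

```text
22.25 [0.5094 0.1875 0.1199] [1.28 0.68 1.64] [ 0.129 -0.502 -0.044] 0.8514
scene px 314 278
side px 630 574
ball [0.4956 0.1853 0.0583] yaw,lean [ 8.7 18.6] cost 0.647 head [0.5139 0.1881 0.1133]
```

Emit:
{"name": "carry_out", "arguments": {
  "deltas": [
    [[-0.2,0,0],0],
    [[-0.4,0,0],0],
    [[-0.6,0,0],0],
    [[-0.6,0,0],0]
  ],
  "hand": 0.8
}}

```text
t: 22.85
eef_pos: [0.5031, 0.1862, 0.1195]
tool_rot: [-0.002, 0.996, 0.091, 0.003]
contact_force: [1.6, 1.1, 0.3]
gripper_width: 0.805
```

```bash
python3 r.py;python3 - <<'E'
from v2 import *
measure([.4975,.184,.058],.17,.25);
E
```

```text
22.85 [0.5031 0.1862 0.1195] [1.58 1.09 0.3 ] [ 0.088 -0.306 -0.042] 0.8049
scene px 331 273
side px 616 556
ball [0.4932 0.1852 0.0619] yaw,lean [ 9.2 13.6] cost 0.68 head [0.5067 0.1873 0.1182]
```

Emit:
{"name": "carry_out", "arguments": {
  "deltas": [
    [[-0.2,0,0],0],
    [[-0.4,0,0],0],
    [[-0.57,0,0],0],
    [[-0.57,0,0],0]
  ],
  "hand": 0.7
}}

```text
t: 23.45
eef_pos: [0.4972, 0.1851, 0.1194]
tool_rot: [-0.002, 0.996, 0.091, 0.003]
contact_force: [0.8, -0.3, 1.7]
gripper_width: 0.699
```

Emit:
{"name": "carry_out", "arguments": {
  "deltas": [
    [[0,0,0],0],
    [[0,0,0],0],
    [[0,0,0],0],
    [[0,0,0],0]
  ],
  "hand": 0.58
}}

```text
t: 23.95
eef_pos: [0.4974, 0.1852, 0.1194]
tool_rot: [-0.002, 0.996, 0.091, 0.003]
contact_force: [3.2, 0.3, 0.4]
gripper_width: 0.611
```

```bash
python3 r.py;python3 - <<'E'
from v2 import *
measure([.4975,.184,.058],.17,.1);
E
```

```text
23.95 [0.4974 0.1852 0.1194] [3.17 0.31 0.44] [ 0.208 -0.525 -0.025] 0.6111
scene px 368 270
side px 626 526
ball [0.4914 0.186  0.0642] yaw,lean [12.3  4.2] cost 0.701 head [0.4955 0.1869 0.122 ]
```

Emit:
{"name": "carry_out", "arguments": {
  "deltas": [
    [[0,0,0],0],
    [[0,0,0],0],
    [[0,0,0],0],
    [[0,0,0],0]
  ],
  "hand": 0.4,
  "newtons": 30
}}

```text
t: 24.55
eef_pos: [0.4973, 0.1851, 0.1195]
tool_rot: [-0.002, 0.996, 0.091, 0.003]
contact_force: [1.4, 0.3, 2.0]
gripper_width: 0.611
```

```bash
python3 r.py
```

```text
24.55 [0.4973 0.1851 0.1195] [1.42 0.3  2.04] [ 0.032 -0.201 -0.027] 0.6106
```

Emit:
{"name": "carry_out", "arguments": {
  "deltas": [
    [[0,0,0],0],
    [[0,0,0],0],
    [[0,0,0],0]
  ],
  "hand": 0.66
}}

```text
t: 24.92
eef_pos: [0.497, 0.185, 0.1192]
tool_rot: [-0.002, 0.996, 0.091, 0.003]
contact_force: [1.5, 0.2, 0.6]
gripper_width: 0.662
```

Emit:
{"name": "carry_out", "arguments": {
  "deltas": [
    [[0,0,0],0],
    [[0,0,0],0],
    [[0,0,0],0],
    [[0,0,-1],0],
    [[0,0,-5],0],
    [[0,0,-10],0],
    [[0,0,-14],0],
    [[0,0,-14],0],
    [[0,0,-14],0]
  ],
  "hand": 1
}}

```text
t: 26.05
eef_pos: [0.4958, 0.1843, 0.2591]
tool_rot: [-0.002, 0.996, 0.091, 0.003]
contact_force: [-1.4, 0.1, -0.4]
gripper_width: 0.998
```

```bash
python3 r.py; cat > m3.py <<'E'
from v2 import *
def m3(b,yaw,t,fn):
    V=[];o=[];F=frame(yaw,t)
    for cam in('wrist','scene','side'):
        c=get_calibration(cam);im=snap(cam)
        nb=proj(cam,b,c);nh=proj(cam,np.array(b)+.058*F[:,2],c)
        yy,xx=np.mgrid[:420,:560]
        bb=cv2.morphologyEx(brass2(im),cv2.MORPH_CLOSE,np.ones((7,7)));hm=big(bb,nh,30)
        w=white(im);w[np.hypot(yy-nb[0],xx-nb[1])>(90 if cam=='wrist' else 28)]=0;w[hm>0]=0
        V.append((cam,c,hm,(w>0).astype(np.uint8)));o.append(im)
    for vs in(V,V[:1],V[1:]):
        best=min((fitvise(vs,[*b,yaw,tt]) for tt in(t,-t)),key=lambda r:sum(r[1]));p,e=best
        print(p[:3].round(4),np.degrees(p[3:]).round(1),np.round(e,2))
        if len(vs)==3:P=p
    ims=[]
    for (cam,c,_,_),im in zip(V,o):
        k=55 if cam!='wrist' else 110;r=proj(cam,np.array(b)+[0,0,.03],c).astype(int);r0,c0=max(0,r[0]-k),max(0,r[1]-k);s=260/(2*k)
        cr=cv2.resize(im[r0:r0+2*k,c0:c0+2*k],(260,260),interpolation=2)[:,:,::-1].copy()
        for Q in (P[:3]+C@frame(P[3],P[4]).T,P[:3]+S):
            q=(np.array([proj(cam,x,c)[::-1] for x in Q])-[c0,r0]+.5)*s
            cv2.polylines(cr,[cv2.convexHull(np.round(q).astype(np.int32))],True,(0,0,255),1)
        ims.append(cr)
    cv2.imwrite('pics/'+fn,np.hstack(ims));return P
E
python3 - <<'E'
from m3 import *
m3([.4975,.184,.058],.17,.06,'m10.png')
E
```

```text
26.05 [0.4958 0.1843 0.2591] [-1.37  0.05 -0.35] [-0.01  -0.003 -0.039] 0.9981
[0.4977 0.1836 0.0576] [11.2 10.1] [0.31 0.33 0.27]
[0.498  0.1834 0.0548] [ 9.8 10.5] [0.28]
[0.4967 0.1819 0.0564] [13.  10.7] [0.31 0.23]
```

View pics/m10.png

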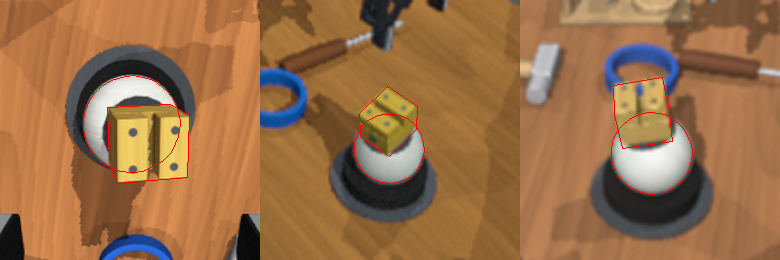

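Emit:
{"name": "carry_out", "arguments": {
  "deltas": [
    [[0.9,0.05,4],0],
    [[0.9,0.05,8],0],
    [[0.9,0.05,11],0],
    [[0.9,0.05,13],0],
    [[0.9,0.05,14],0],
    [[0.9,0.05,14],0],
    [[0.9,0.05,14],0]
  ]
}}

```text
t: 27.08
eef_pos: [0.5054, 0.1858, 0.1187]
tool_rot: [-0.002, 0.996, 0.091, 0.002]
contact_force: [-0.0, 0.8, -0.2]
gripper_width: 0.999
```

Emit:
{"name": "carry_out", "arguments": {
  "deltas": [
    [[0,0,0],0],
    [[0,0,0],0],
    [[0,0,0],0],
    [[0,0,0],0],
    [[0,0,0],0],
    [[0,0,0],0]
  ],
  "hand": 0.4,
  "newtons": 40
}}

```text
t: 27.82
eef_pos: [0.5066, 0.1863, 0.1195]
tool_rot: [-0.002, 0.996, 0.091, 0.004]
contact_force: [3.3, 0.8, 5.6]
gripper_width: 0.616
```

Emit:
{"name": "carry_out", "arguments": {
  "deltas": [
    [[0,0,-0.3],0],
    [[0,0,-0.8],0],
    [[0,0,-1.2],0],
    [[0,0,-1.2],0],
    [[0,0,-1.2],0]
  ],
  "newtons": 80
}}

```text
t: 28.45
eef_pos: [0.5062, 0.1861, 0.1313]
tool_rot: [-0.002, 0.996, 0.091, 0.003]
contact_force: [-0.4, 0.3, -4.1]
gripper_width: 0.599
```

```bash
python3 r.py;python3 - <<'E'
from v2 import *
measure([.5055,.185,.07],.17,.1);
E
```

```text
28.45 [0.5062 0.1861 0.1313] [-0.36  0.28 -4.08] [-0.032 -0.02  -0.088] 0.5989
scene px 371 288
side px 637 545
ball [0.4975 0.1863 0.072 ] yaw,lean [14.8  7. ] cost 0.527 head [0.5044 0.1881 0.1296]
```

Emit:
{"name": "carry_out", "arguments": {
  "deltas": [
    [[0,0,0],0],
    [[0,0,0],0],
    [[0,0,0],0],
    [[0,0,0],0]
  ],
  "hand": 0.2,
  "newtons": 120
}}

```text
t: 29.05
eef_pos: [0.5063, 0.1861, 0.1312]
tool_rot: [-0.002, 0.996, 0.091, 0.003]
contact_force: [-0.2, 0.2, -4.5]
gripper_width: 0.593
```

```bash
python3 r.py;python3 - <<'E'
from v2 import *
p=measure([.5055,.185,.07],.17,.1)
o=[]
for cam in('scene','side'):
    im=snap(cam);c=get_calibration(cam);r=proj(cam,[.5,.185,.1],c).astype(int);r0,c0=r[0]-50,r[1]-50
    cr=cv2.resize(im[r0:r0+100,c0:c0+100],(400,400),interpolation=2)[:,:,::-1].copy()
    for t in(0,.12):
        F=frame(.17,t);h=np.array([.5062,.1861,.1313]);b=h-.058*F[:,2]
    o.append(cr)
cv2.imwrite('pics/m11.png',np.hstack(o))
E
```

```text
29.05 [0.5063 0.1861 0.1312] [-0.16  0.2  -4.45] [ 0.03  -0.049  0.02 ] 0.5925
scene px 373 288
side px 637 539
ball [0.497  0.1857 0.0705] yaw,lean [17.4  7.2] cost 0.513 head [0.5039 0.1878 0.1281]
```

View pics/m11.png

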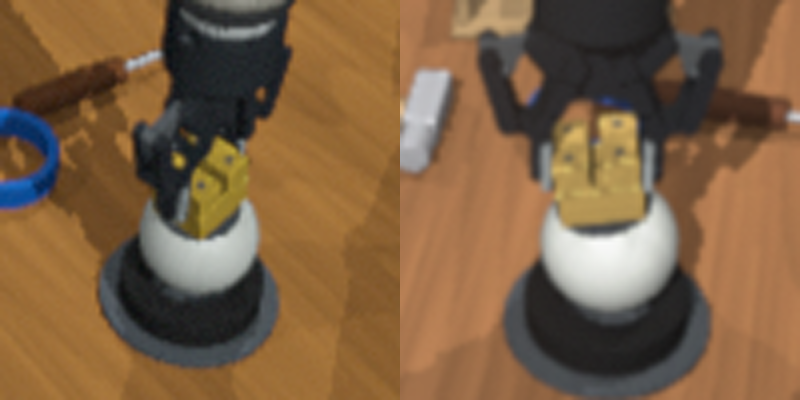

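Emit:
{"name": "carry_out", "arguments": {
  "deltas": [
    [[0,0.1,0.4],0],
    [[0,0.1,0.8],0],
    [[0,0.1,1.1],0],
    [[0,0.1,1.25],0],
    [[0,0.1,1.25],0]
  ],
  "newtons": 60
}}

```text
t: 29.88
eef_pos: [0.5068, 0.1865, 0.1202]
tool_rot: [-0.003, 0.996, 0.091, 0.004]
contact_force: [-4.5, 1.1, 12.2]
gripper_width: 0.588
```

```bash
python3 r.py
```

```text
29.875 [0.5068 0.1865 0.1202] [-4.5   1.09 12.19] [-0.053  1.273 -0.178] 0.5878
```

Emit:
{"name": "carry_out", "arguments": {
  "deltas": [
    [[0,0,-0.4],0],
    [[-0.2,0,-0.7],0],
    [[-0.4,0.05,-0.7],0],
    [[-0.6,0.05,-0.5],0],
    [[-0.8,0.05,-0.3],0],
    [[-0.8,0.05,-0.1],0],
    [[-0.8,0.05,0],0],
    [[-0.8,0.05,0],0]
  ]
}}

```text
t: 30.88
eef_pos: [0.5025, 0.1856, 0.1229]
tool_rot: [-0.004, 0.996, 0.091, 0.007]
contact_force: [1.5, 0.4, 14.1]
gripper_width: 0.589
```

```bash
python3 r.py;python3 - <<'E'
from v2 import *
p=measure([.498,.185,.06],.17,.05)
E
```

```text
30.875 [0.5025 0.1856 0.1229] [ 1.47  0.37 14.11] [-0.267 -0.119  0.034] 0.5888
scene px 369 268
side px 630 540
ball [0.4925 0.1843 0.0611] yaw,lean [8.4 6.8] cost 0.72 head [0.4993 0.1853 0.1187]
```

Emit:
{"name": "carry_out", "arguments": {
  "deltas": [
    [[0,0,0.2],0],
    [[-0.1,0,0.3],0],
    [[-0.2,0,0.3],0],
    [[-0.2,0,0.3],0]
  ],
  "hand": 0.5,
  "newtons": 20
}}

```text
t: 31.48
eef_pos: [0.5037, 0.186, 0.1216]
tool_rot: [-0.005, 0.996, 0.091, 0.011]
contact_force: [4.7, -0.9, 6.7]
gripper_width: 0.59
```

```bash
python3 r.py;python3 - <<'E'
from v2 import *
p=measure([.498,.185,.06],.17,.05)
E
```

```text
31.475 [0.5037 0.186  0.1216] [ 4.75 -0.94  6.73] [-0.095 -1.066 -0.007] 0.5902
scene px 366 272
side px 628 527
ball [0.4949 0.1853 0.0601] yaw,lean [8.9 6.4] cost 0.707 head [0.5013 0.1863 0.1177]
```

Emit:
{"name": "carry_out", "arguments": {
  "deltas": [
    [[0,0,0],0],
    [[0,0,0],0],
    [[0,0,0],0]
  ],
  "hand": 0.66
}}

```text
t: 31.95
eef_pos: [0.5039, 0.186, 0.1216]
tool_rot: [-0.005, 0.996, 0.091, 0.011]
contact_force: [2.1, 1.2, 2.1]
gripper_width: 0.658
```

Emit:
{"name": "carry_out", "arguments": {
  "deltas": [
    [[0,0,0],0],
    [[0,0,0],0],
    [[0,0,-1],0],
    [[0,0,-5],0],
    [[0,0,-10],0],
    [[0,0,-14],0],
    [[0,0,-14],0]
  ],
  "hand": 1
}}

```text
t: 32.83
eef_pos: [0.5026, 0.1852, 0.2656]
tool_rot: [-0.006, 0.996, 0.091, 0.014]
contact_force: [1.6, 0.2, -0.7]
gripper_width: 1.0
```

```bash
python3 r.py;python3 - <<'E'
from m3 import *
m3([.4975,.184,.058],.17,.06,'m12.png')
E
```

```text
32.825 [0.5026 0.1852 0.2656] [ 1.59  0.24 -0.71] [-0.017  0.024  0.006] 1.0001
[0.4975 0.1823 0.0571] [10.2 12. ] [0.36 0.35 0.26]
[0.4981 0.1837 0.0584] [ 9.  11.2] [0.32]
[0.4967 0.1806 0.0561] [11.8 12.4] [0.34 0.24]
```

```bash
python3 - <<'E'
from h import *
o=readout.get_obs();print(TR(o).round(4).tolist());
for c in(.010,-.006): print(tool([.4977+.983*c,.1838+.182*c,.121],o).round(2))
E
```

```text
[[0.9833, 0.181, 0.0197], [0.1808, -0.9835, 0.011], [0.0214, -0.0072, -0.9997]]
[ 0.44  0.09 14.01]
[-1.16  0.1  13.98]
```

Emit:
{"name": "carry_out", "arguments": {
  "deltas": [
    [[0.4,0.1,5],0],
    [[0.4,0.1,9],0],
    [[0.4,0.1,12],0],
    [[0.4,0.1,13.5],0],
    [[0.4,0.1,14],0],
    [[0.4,0.1,14],0],
    [[-0.1,0.1,14],0],
    [[-0.5,0.1,14],0],
    [[-0.9,0.1,14],0],
    [[-1.2,0.1,14],0]
  ],
  "hand": 0.95
}}

```text
t: 34.22
eef_pos: [0.492, 0.1829, 0.1215]
tool_rot: [-0.005, 0.996, 0.091, 0.011]
contact_force: [1.3, -0.2, 1.3]
gripper_width: 0.955
```

```bash
python3 r.py
```

```text
34.225 [0.492  0.1829 0.1215] [ 1.3  -0.23  1.26] [ 0.077 -0.429 -0.044] 0.9545
```

Now close here (centre at −6 mm), first with moderate force.

Emit:
{"name": "carry_out", "arguments": {
  "deltas": [
    [[0,0,0],0],
    [[0,0,0],0],
    [[0,0,0],0],
    [[0,0,0],0]
  ],
  "hand": 0.65,
  "newtons": 40
}}

```text
t: 34.72
eef_pos: [0.4919, 0.1828, 0.1213]
tool_rot: [-0.005, 0.996, 0.091, 0.011]
contact_force: [1.5, 0.2, 0.5]
gripper_width: 0.654
```

Emit:
{"name": "carry_out", "arguments": {
  "deltas": [
    [[0,0,0],0],
    [[0,0,0],0],
    [[0,0,0],0]
  ],
  "hand": 0.4,
  "newtons": 60
}}

```text
t: 35.1
eef_pos: [0.492, 0.1829, 0.1214]
tool_rot: [-0.005, 0.996, 0.091, 0.011]
contact_force: [2.4, 1.0, 1.9]
gripper_width: 0.574
```

```bash
python3 r.py;python3 - <<'E'
from v2 import *
p=measure([.493,.183,.063],.17,.03)
E
```

```text
35.1 [0.492  0.1829 0.1214] [2.42 0.95 1.93] [ 0.186 -0.191  0.018] 0.5741
scene px 405 247
side px 650 528
ball [0.491  0.1843 0.0649] yaw,lean [13.6 -1.2] cost 0.87 head [0.4898 0.184  0.1229]
```

Emit:
{"name": "carry_out", "arguments": {
  "deltas": [
    [[0,0,-0.4],0],
    [[0,0,-0.9],0],
    [[0.25,0,-0.9],0],
    [[0.5,0,-0.9],0],
    [[0.5,0,-0.6],0],
    [[0.5,0,-0.3],0],
    [[0.5,0,0],0],
    [[0.5,0,0.2],0],
    [[0.5,0,0.2],0]
  ],
  "newtons": 80
}}

```text
t: 36.33
eef_pos: [0.4968, 0.1838, 0.1193]
tool_rot: [-0.005, 0.996, 0.091, 0.011]
contact_force: [0.2, -0.1, -4.2]
gripper_width: 0.578
```

```bash
python3 r.py;python3 - <<'E'
from v2 import *
p=measure([.4975,.184,.062],.17,.03)
E
```

```text
36.325 [0.4968 0.1838 0.1193] [ 0.16 -0.07 -4.22] [-0.019  0.043  0.005] 0.5785
scene px 410 264
side px 652 516
ball [0.4959 0.1844 0.062 ] yaw,lean [11.6 -1. ] cost 0.567 head [0.4949 0.1842 0.12  ]
```

Hanging free, upright, just above the seat. Lower gently to contact.

Emit:
{"name": "carry_out", "arguments": {
  "deltas": [
    [[0.05,0,0.1],0],
    [[0.05,0,0.2],0],
    [[0.05,0,0.2],0]
  ]
}}

```text
t: 36.8
eef_pos: [0.4976, 0.184, 0.1175]
tool_rot: [-0.005, 0.996, 0.091, 0.011]
contact_force: [-0.3, 0.1, -3.1]
gripper_width: 0.575
```

```bash
python3 r.py
```

```text
36.8 [0.4976 0.184  0.1175] [-0.32  0.07 -3.06] [ 0.069  0.052 -0.041] 0.575
```

Emit:
{"name": "carry_out", "arguments": {
  "deltas": [
    [[0,0,0.07],0],
    [[0,0,0.15],0],
    [[0,0,0.15],0]
  ]
}}

```text
t: 37.17
eef_pos: [0.498, 0.1842, 0.1166]
tool_rot: [-0.005, 0.996, 0.091, 0.012]
contact_force: [-1.2, -1.0, 4.2]
gripper_width: 0.58
```

```bash
python3 r.py
```

```text
37.175 [0.498  0.1842 0.1166] [-1.23 -1.01  4.17] [-0.098  0.294  0.003] 0.58
```

Emit:
{"name": "carry_out", "arguments": {
  "deltas": [
    [[-0.05,0,-0.03],0],
    [[-0.05,0,-0.03],0]
  ]
}}

```text
t: 37.42
eef_pos: [0.4978, 0.1842, 0.1168]
tool_rot: [-0.005, 0.996, 0.091, 0.012]
contact_force: [0.3, 0.6, -1.8]
gripper_width: 0.579
```

Emit:
{"name": "carry_out", "arguments": {
  "deltas": [
    [[0,0,0],0],
    [[0,0,0],0],
    [[0,0,0],0]
  ],
  "hand": 0.68
}}

```text
t: 37.8
eef_pos: [0.4977, 0.1842, 0.1168]
tool_rot: [-0.005, 0.996, 0.091, 0.012]
contact_force: [0.1, 0.6, -0.8]
gripper_width: 0.68
```

Emit:
{"name": "carry_out", "arguments": {
  "deltas": [
    [[0,0,0],0],
    [[0,0,0],0],
    [[0,0,0],0],
    [[0,0,-2],0],
    [[0,0,-6],0],
    [[0,0,-11],0],
    [[0,0,-14.5],0],
    [[0,0,-14.5],0]
  ],
  "hand": 1
}}

```text
t: 38.8
eef_pos: [0.496, 0.183, 0.2649]
tool_rot: [-0.006, 0.996, 0.091, 0.015]
contact_force: [0.4, 0.1, -0.2]
gripper_width: 0.996
```

```bash
python3 r.py;python3 - <<'E'
from m3 import *
m3([.4975,.184,.058],.17,.03,'m13.png')
E
```

```text
38.8 [0.496  0.183  0.2649] [ 0.43  0.09 -0.18] [-0.02   0.048 -0.048] 0.9959
[0.4975 0.182  0.0574] [10.8  0.9] [0.37 0.29 0.27]
[0.4976 0.1831 0.0599] [11.3  0.6] [0.35]
[0.497  0.1813 0.057 ] [12.5  0.8] [0.3  0.25]
```

```bash
python3 - <<'E'
import fit
from m3 import *
# lateral lean: rotate about the vise's x axis, p[4]=lateral angle
f0=frame
def lat(yaw,t):
    d=np.array([np.cos(yaw),np.sin(yaw),0]);return R.from_rotvec(d*t).as_matrix()@f0(yaw,np.radians(.8))
fit.frame=lat
import m3 as M;M.frame=lat
M.m3([.4975,.183,.058],.19,.03,'m14.png');print(readout.get_obs()['t'])
E
```

```text
[0.4975 0.1839 0.0584] [10.   1.8] [0.3  0.26 0.25]
[0.4979 0.1838 0.0541] [9.6 2.8] [0.26]
[0.4962 0.183  0.0569] [10.8  2.9] [0.25 0.22]
39.1
```

```bash
python3 - <<'E'
from h import *
print(np.abs(readout.get_obs()['joint_vel']).max());print(bot.hand_in())
E
```

```text
0.006651148170259343
the job is handed in; nothing more can be done
None
```

The vise is out of its cradle, seated in the rubber ring and standing upright. The job was handed in at about 39 s, and the hand-in gives no verdict.

**What I did**
- I gripped the head across its flat sides, lifted the vise clear, and eased the grip so it swung down from its 80 degree lean.
- I set the ball in the ring and let go. With the gripper clear, it leaned about 19.5 degrees, and the wrist, scene and side cameras agreed.
- I then turned the gripper 90 degrees and took the head across its other sides. Two tries at straightening it left it leaning 10–12 degrees.
- On the third try I squeezed it upright, lifted it a few millimetres, recentred it, lowered it gently and let go.

**Last checks**

| Check | Result | Limit |
|---|---|---|
| Ball centre from the ring axis | about 1–2 mm off, fitted 57–58 mm above the bench (seat is 59 mm) | 5 mm |
| Lean in the direction it was straightened | about 1 degree | 6 degrees |
| Sideways lean | about 2–3 degrees | 6 degrees |
| Highest wrist force I read | about 14 N | 120 N |

- At the end the gripper was open and about 15 cm above the grip height.
- I did not re-measure the bystanders at the end, but I never meant to touch any of them and noticed no contact.

**Checks that disagreed or failed**
- Fits made while the fingers hid the head disagreed with the ones made after letting go. The worst case was 32 degrees against 19.5, and I relied on the clear views.
- With only the wrist camera, the fitted ball height was 54 mm in the last fit and 60 mm in the one before.

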